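# Cap the gear housing's bore and hold its cover plate over the bolt holes

## Robot

A 7-joint arm with a two-finger parallel gripper is mounted at the origin on the work surface. World frame = base frame: x ahead of the robot, y to its left, z up, the work surface at z = 0. Lengths are in mm, angles in rad, forces in N, time in s.
With the tool pointing down it reaches from about 400 to 875 mm from the base axis. Payload 4.4 kg.
Tool frame: the origin (TCP) lies at the very end of the fingers, on their centre line; the grasp point (between the pads) lies 19 mm behind it; y points along the fingers, x is the direction in which the jaws open and shut, and the axes are right-handed (so a half turn about y gives the same grasp; the last joint's range is limited). The gripper opens to 85 mm and grips with 20 to 120 N. Pads are 22 mm wide; open, the fingers measure 114 mm over their backs; the gripper's body (76 mm by 85 mm) begins 54 mm behind the grasp point. The pads swing forward as they close: fully open they stand 13 mm farther back than shut.
Start: joints at [-1.247, 0.628, 0.038, 1.517, -0.027, 0.996, -0.02], TCP at [246.98, 601.264, 231.313] pointing down, gripper open.
Joint ranges: [-3.06, 3.06], [-0.37, 2.12], [-1.25, 1.32], [0.18, 2.47], [-1.1, 4.24], [0.23, 1.98], [-2.94, 2.94]. Speed limits (rad/s): [2.57, 2.57, 3.14, 3.14, 3.14, 3.14, 3.14].

## Interface

Orientations are given as [roll, pitch, yaw] about the fixed x, y, z axes, in that order (R = Rz(yaw) Ry(pitch) Rx(roll)).
In Python, from cell import readout, eyes, finish_job gives the robot as it stands. The module is installed in compiled form; this text tells all that it offers.
- The arm moves only by the tool apply_moves, never from a script. Its argument "commands" is a list that holds one entry, the list of rows, each a list of 6 numbers: the shift along the tool's x, y, z in units of 0.04 m (1.0 is 0.04 m), then the turn, a rotation vector about the tool's x, y, z in units of 5 degrees (1.0 is 5 degrees). A call has 1 to 8 rows; each row shifts and turns the pose as measured when the row begins, along the tool's axes as they then stand; what a row does not reach is not made up. A row lasts 1/12 s, in which the tool goes at most 41.7 mm and 7.16 degrees, less where a joint would pass 70% of its speed; a pose out of reach is approached as far as the arm can. A call with a number of a shift or a turn outside -1 to 1 is refused whole. A call with a gripper value outside its range is refused whole. "claw" is the finger opening in mm, from 0 to 85.4, set as the call begins (left out, the last holds). The fingers move at their own pace and stop on an object; the grip force is fixed at half the most. Time passes only in rows, so rows that do not move let the fingers close. It gives the time, the measured TCP pose, the force and the opening at its end, in the units of the state.
- readout.read_state(): the state, without advancing time (a new reading comes with each control period).
- eyes.get_image(name): name is "scene" or "side" or "wrist"; returns a dict with "image" (400x640x3 uint8, red, green, blue), "mtx" (3x3 intrinsics, pixels), "rvec" (rotation vector, rad) and "tvec" (3), from world to camera coordinates, as OpenCV has them. Camera axes: x right, y down, z forward; pixel columns grow to the right and rows downward; lengths in mm; the calibration is good to about 2 mm. A picture is of the moment at which its call begins. There is no depth.
- finish_job(): hands the job in, once; it reports no verdict.
The state is a dict: "clock": time; "qpos": joint angles; "qd": joint speeds; "tau": joint torques, N m; "eef_pos": TCP position; "tool_rot": TCP orientation; "force": force on the tool from outside, world axes, zero at the start; "torque": the same for the moment, N m; "width": finger opening in mm.
Only numpy, scipy, OpenCV 4.12 (cv2) and the standard library are available. Lean on these libraries where they do the work, as an engineer would, in place of code of your own. Each camera call takes 0.05 s, during which the arm holds its last target. There are 200 camera calls.

## Task

On the welding bench, gently set the loose bore cap onto the round rim on top of the grey gear housing so that it sits fully home and level, and let go of it. Then take the cover plate by its bow handle and hold it level, hovering about 2 cm above the housing's flat top with its four bolt holes lined up over the four threaded holes, touching neither housing nor cap, so that a mate can start the bolts. Finish while still holding the plate there, not letting go; leave the hammer, jar, pipe coupling and wrench where they lie.

Things in the scene. Friction and masses are not known exactly. Their poses are not given: they have to be found in the camera images.
- housing: Grey gear housing fixed to the bench (z = 0): block 110 (its x) by 150 (its y) by 60 mm high; may stand at any of three places in the row. Origin at centre of underside, z up. Flat top has a central bore 50 mm wide, 25 deep, ringed by a steel rim 60 mm outside, 4 mm proud (rim top z = 64 mm), and four threaded holes, 9 mm wide, at x = +-36, y = +-56 mm.
- cap: Loose steel cap, about 0.22 kg, origin at centre of underside, z up. Spigot 44 mm wide, bevelled foot, z 0 to 8 mm; flange 72 mm wide, z 8 to 13; round grip stud 22 mm wide, z 13 to 43. Stands on its spigot, stud up. Spigot enters the bore with 3 mm play all round, flange rests on the rim; seated, origin 56 mm above housing origin, stud top 99 mm above bench.
- plate: Loose flat steel plate, about 0.5 kg, 100 (x) by 140 (y) by 5 mm, origin at centre of underside. 50 mm central opening (cap's stud passes, flange does not); four 16 mm bolt holes at x = +-36, y = +-56 mm, as on the housing. Bow handle: 12 mm square bar along y over the middle, z 50 to 62 mm, posts at y = +-56; balances held mid-bar. Half a turn fits as well.
- hole0 (a point): Centre of the plate's bolt hole at plate x = +36 mm, y = +56 mm, on the underside.
- hole1 (a point): Centre of the plate's other corner bolt hole, diagonally across, at plate x = -36 mm, y = -56 mm, on the underside.
- tapped0 (a point): Mouth of the housing's threaded hole at housing x = +36 mm, y = +56 mm, level with the flat top.
- tapped1 (a point): Mouth of the housing's other corner threaded hole, diagonally across, at housing x = -36 mm, y = -56 mm, level with the flat top.
- hammer: Bystander: hammer lying beyond the work. Leave alone.
- jar: Bystander: closed glass jar, 66 mm across, 85 mm tall, beyond the work. Origin at the centre of its underside. Leave alone.
- coupling: Bystander: short dark steel pipe coupling, 56 mm across, 35 mm tall, beyond the work. Leave alone.
- wrench: Bystander: wrench lying flat at the right-hand end of the work. Leave alone.
Things that resemble listed ones, but are neither listed nor needed, are in the scene too. What is shaped like the cap but red or yellow is not meant.

How it is judged:
By the outcome, as a careful person would: the job done as asked, in the order asked, and still so for the second after the job is handed in, while the arm keeps its last pose, push and grip.
It also fails if it takes over 61 s, if anything falls off the work surface, if the arm or the gripper's body presses on something with over 40 N, if the wrist force passes 120 N, or if a joint passes its speed limit or range.

## Working session

There is one attempt and no reset: what is moved stays moved. The work goes in short steps, Python scripts to look and compute and a tool call to move; the robot and the scene stay as the last step left them, time stands still between calls to the robot, and variables do not carry over. Pictures are saved under pics/ and viewed, about 8 in all and at most 12, crops included, and the job is handed in when it is done.

Besides the shell and the picture viewer there is one more tool, called after "Emit:" by a JSON object that holds its "method" and its "body", one argument or row to a line. apply_moves: Moves the arm, as the interface text tells. Shifts and turns lie within -1 to 1; 1 stands for 0.04 m of shift or 5 degrees of turn. Its arguments: {"type":"object","properties":{"commands":{"type":"array"},"claw":{"type":"number"}},"required":["commands"]}

```bash
mkdir -p pics; cat > h.py <<'E'
import numpy as np, cv2
from scipy.spatial.transform import Rotation as R
from cell import readout, eyes, finish_job
def snap(n,f=None):
    d=eyes.get_image(n); np.savez('last_%s.npz'%n,**d)
    if f: cv2.imwrite('pics/'+f,d['image'][:,:,::-1])
    return d
def load(n): return dict(np.load('last_%s.npz'%n))
def ray(d,uv):
    M=cv2.Rodrigues(np.array(d['rvec'],float))[0]; t=np.array(d['tvec'],float).ravel()
    p=np.linalg.inv(d['mtx'])@np.array([uv[0],uv[1],1.]); return -M.T@t, M.T@p
def onz(d,uv,z):
    c,r=ray(d,uv); return c+r*(z-c[2])/r[2]
def proj(d,P):
    return cv2.projectPoints(np.array(P,float).reshape(-1,1,3),np.array(d['rvec'],float),np.array(d['tvec'],float),d['mtx'],None)[0].reshape(-1,2)
E
python3 - <<'E'
from h import *
a=snap('scene','s0.png');b=snap('side','d0.png')
for d in (a,b): print(ray(d,(320,200)),d['mtx'][0,0])
s=readout.read_state();print(s)
E
```

```text
(array([1026.02535217, -544.61649292,  827.88097291]), array([-0.44572885,  0.49539779, -0.74560844])) 417.2560638088084
(array([ 423.75707845, -749.64478485,  865.0246644 ]), array([ 0.11889193,  0.63644064, -0.76251898])) 406.9779683940752
{'clock': 0.1, 'qpos': array([-1.24678885,  0.62925577,  0.03841453,  1.51827612, -0.02701299,
        0.99628158, -0.02000049]), 'qd': array([ 0.00103486, -0.00095504, -0.00088495, -0.0038754 ,  0.00080251,
        0.00207835, -0.00028569]), 'tau': array([ 2.70519704e-03, -5.64526677e+01,  1.23040594e+00, -1.93972045e+01,
        1.12397244e-02,  5.29177225e-03, -2.94288519e-06]), 'eef_pos': array([246.74611803, 600.74096027, 230.47649271]), 'tool_rot': array([-1.57078502,  0.00170421,  1.18100557]), 'force': array([-0.53685548,  1.02081057,  0.58760643]), 'torque': array([-0.00315791, -0.01002679, -0.03738127]), 'width': 85.11344285951945}
```

View pics/s0.png

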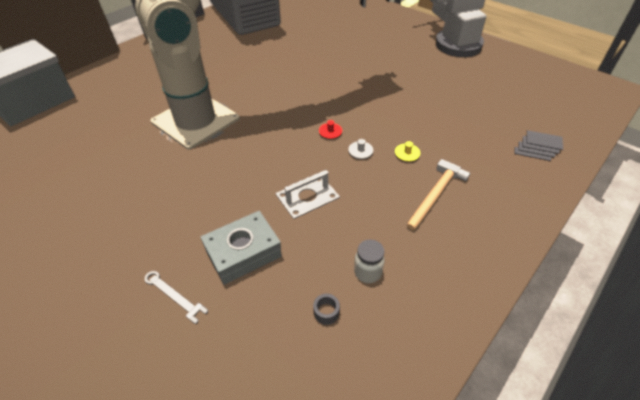

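View pics/d0.png

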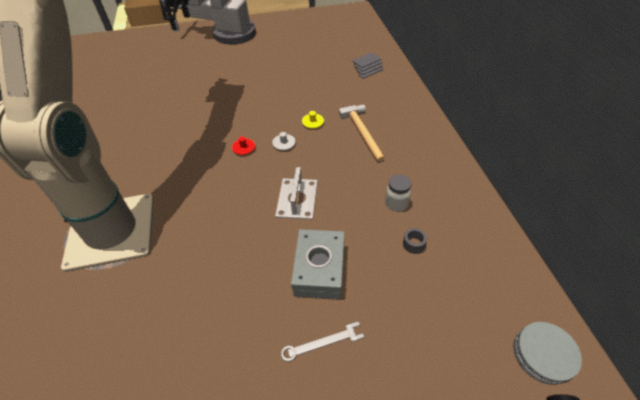

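Grey cap: scene (361,149), side (284,141). The red cap at scene (330,130) and the yellow one at (407,152) are decoys. The housing is at scene (240,245) and the plate at scene (308,193). Next is one enlarged crop to confirm and refine.

```bash
cat > m.py <<'E'
from h import *
a=load('scene');b=load('side')
def crop(d,x,y,w,h,k): return cv2.resize(d['image'][y:y+h,x:x+w],None,fx=k,fy=k,interpolation=cv2.INTER_CUBIC)
A=crop(a,190,110,200,100*17//10,4//1)[:,:,::-1]
t=np.zeros((600,800,3),np.uint8)
t[:300,:400]=crop(a,195,205,100,75,4);t[:300,400:]=crop(b,275,220,100,75,4)
t[300:,:400]=crop(a,270,160,100,75,4)[:300];t[300:,400:]=crop(b,255,150,100,75,4)
# cap insets
cv2.imwrite('pics/c0.png',t[:,:,::-1])
for n,d,(u,v) in (('scene',a,(361,149)),('side',b,(284,141))):
    im=d['image'].astype(int); hsv=cv2.cvtColor(d['image'],cv2.COLOR_RGB2HSV)
    m=((hsv[...,1]<60)&(hsv[...,2]>110)).astype(np.uint8)
    k,l,st,ce=cv2.connectedComponentsWithStats(m)
    for i in range(1,k):
        if st[i,4]>60 and 130<st[i,0]<420 and 100<st[i,1]<330: print(n,st[i],ce[i],onz(d,ce[i],13)[:2])
E
python3 m.py
```

```text
scene [212 101  26  26 280] [222.46785714 112.64285714] [49.72086005 73.03603197]
scene [151 110  64  37 663] [175.70286576 127.43740573] [ -1.39376726 -72.08828934]
scene [348 139  26  20 373] [360.38337802 149.12868633] [495.38030024 224.90735654]
scene [ 276  170   64   49 1440] [307.39652778 194.39097222] [500.48704683 -10.2495311 ]
scene [ 201  211   80   61 2554] [238.96750196 240.42090838] [ 478.29123621 -230.00355423]
scene [355 239  29  38 705] [369.68652482 255.55177305] [741.6926516 -57.1451282]
scene [144 271  64  53 800] [175.45125 296.0325 ] [ 487.72261424 -420.51325332]
scene [313 294  27  24 214] [326.17757009 305.28037383] [ 748.6509941  -220.25573709]
side [339 105  27   9 155] [351.84516129 108.47096774] [749.57305276 333.9848728 ]
side [272 132  24  18 294] [283.33673469 141.31972789] [496.82460836 224.71867425]
side [ 275  167   42   52 1325] [296.31018868 196.98037736] [495.31424454 -12.18487741]
side [389 174  22  15 219] [399.61643836 181.07762557] [792.44117952 -23.53369288]
side [386 185  25  15 147] [397.02721088 194.40136054] [768.37288424 -69.52597407]
side [ 291  229   53   59 2500] [318.362  258.5104] [ 512.33599136 -220.655181  ]
side [281 322  84  40 854] [322.38641686 341.76932084] [ 476.90545274 -423.33962088]
```

View pics/c0.png

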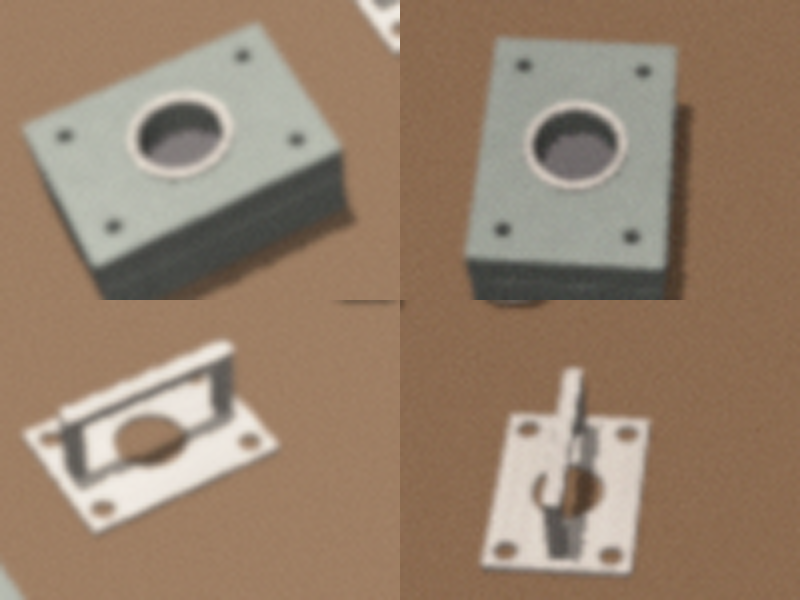

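The grey cap is confirmed by colour: it is the only low-saturation cap. The housing's holes and bore and the plate's holes are clearly visible. Next I triangulate them.

```bash
cat > t.py <<'E'
from h import *
a=load('scene');b=load('side')
f=lambda p,o:((p[0]+.5)/4-.5+o[0],(p[1]+.5)/4-.5+o[1])
def tri(u,v):
    (c1,r1),(c2,r2)=ray(a,u),ray(b,v); r1/=np.linalg.norm(r1);r2/=np.linalg.norm(r2)
    s=np.linalg.lstsq(np.c_[r1,-r2],c2-c1,rcond=None)[0]; p,q=c1+s[0]*r1,c2+s[1]*r2
    return (p+q)/2,np.linalg.norm(p-q)
# order: (-,+),(+,+),(+,-),(-,-)
def fit(S,D,so,do,z):
    L=[(-36,56),(36,56),(36,-56),(-36,-56)];A=[];B=[]
    for l,s,t in zip(L,S,D):
        for d,p,o in ((a,s,so),(b,t,do)):
            if p is not None: A.append(l);B.append(onz(d,f(p,o),z)[:2])
        if s and t: print('tri',np.round(tri(f(s,so),f(t,do))[0],1))
    A=np.array(A,float);B=np.array(B);ca,cb=A.mean(0),B.mean(0)
    X=(A-ca)@np.array([1,1j]);Y=(B-cb)@np.array([1,1j]);g=(X.conj()@Y);y=np.angle(g)
    c=cb-R.from_euler('z',y).as_matrix()[:2,:2]@ca
    print('centre',c,'yaw',y,'scale',abs(g)/(abs(X)**2).sum(),'res',np.round(abs(Y-X*np.exp(1j*y)),1))
fit([(242,55),(297,138),(113,226),(64,135)],[(124,65),(243,71),(231,236),(103,229)],(195,205),(275,220),60)
fit([None,(250,140),(103,208),(50,138)],[(128,128),(227,132),(211,255),(105,250)],(270,160),(255,150),5)
print('bore',onz(a,f((180,133),(195,205)),64),onz(b,f((176,144),(275,220)),64))
print('cap tri',tri((360.4,149.1),(283.3,141.3)))
P=[496,225,43]; print(proj(a,P),proj(b,P))
for n,d,(x,y) in (('s',a,(345,133)),('d',b,(266,124))):
    t=cv2.resize(d['image'][y:y+36,x:x+40],None,fx=10,fy=10,interpolation=cv2.INTER_CUBIC)
    for z,r in ((13,36),(8,36),(43,11),(13,11)):
        th=np.linspace(0,6.28,60);q=proj(d,np.c_[496+r*np.cos(th),225+r*np.sin(th),0*th+z])
        for p in q: cv2.circle(t,tuple(int(v) for v in (p-[x,y]+.5)*10),1,(255,0,255),-1)
    globals()['t'+n]=t
cv2.imwrite('pics/cap.png',np.hstack([ts,td])[:,:,::-1])
E
python3 t.py
```

```text
tri [ 490.9 -181.    61.6]
tri [ 559.5 -201.8   61.2]
tri [ 526.5 -308.7   61. ]
tri [ 458.1 -287.9   61.8]
centre [ 508.30318917 -244.16630775] yaw -0.2981320069682302 scale 1.0003689888120688 res [0.7 0.8 0.8 0.7 0.4 0.4 0.8 0.8]
tri [547.4  35.8   7.8]
tri [514.3 -71.3   7.1]
tri [445.6 -50.7   7.8]
centre [495.97938402  -5.42834597] yaw -0.3004177936357572 scale 1.0050815912996995 res [1.1 1.3 1.2 0.9 0.9 1.6 0.8]
bore [ 508.26119802 -243.96738389   64.        ] [ 509.28002131 -244.86005378   64.        ]
cap tri (array([496.56115661, 223.1922499 ,  14.68622919]), np.float64(0.3779059513550205))
[[361.24635825 141.33040552]] [[282.12763718 133.94886879]]
```

View pics/cap.png

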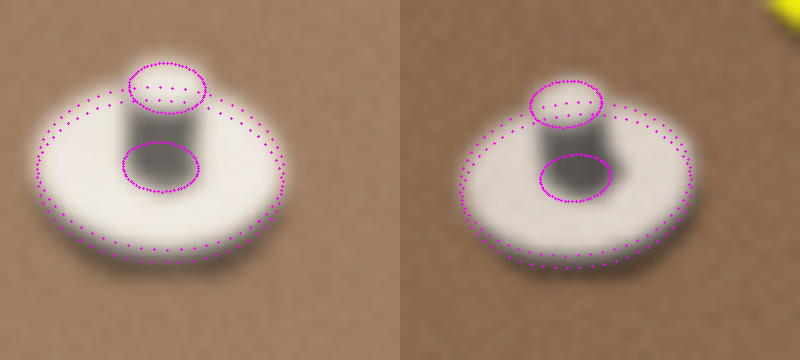

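Emit:
{"method": "apply_moves", "body": {
  "commands": [
    [[-0.2,0,-0.8,0,1,0],[-0.2,0,-0.8,0,1,0],[-0.2,0,-0.8,0,1,0],[-0.2,0,-0.8,0,1,0],[-0.2,0,-0.8,0,1,0],[-0.2,0,-0.8,0,1,0],[-0.2,0,-0.8,0,1,0],[-0.2,0,-0.8,0,1,0]]
  ],
  "claw": 55
}}

```text
clock: 0.77
eef_pos: [395.5, 391.0, 224.8]
tool_rot: [-1.567, 0.007, 0.469]
force: [0.1, -0.2, -0.3]
width: 55.0
```

```bash
cat > go.py <<'E'
import sys
from h import *
x,y,z,yaw=map(float,sys.argv[1:5])
s=readout.read_state(); Q=R.from_euler('xyz',s['tool_rot']); T=R.from_euler('xyz',[-np.pi/2,0,yaw])
print('t',round(s['clock'],2),'pos',s['eef_pos'].round(1),'rpy',s['tool_rot'].round(4),'F',s['force'].round(1),'w',round(s['width'],1),'q',s['qpos'].round(2))
print('units',(Q.inv().apply(np.array([x,y,z])-s['eef_pos'])/40).round(3),'turn',(np.degrees((Q.inv()*T).as_rotvec())/5).round(3))
E
python3 go.py 496.5 224 120 -0.3
python3 -c "
from h import *
a=load('scene')
print(onz(a,(330,132),12),onz(a,(407,154),12))"
```

```text
t 0.77 pos [395.5 391.  224.8] rpy [-1.5668  0.0072  0.4686] F [ 0.1 -0.2 -0.3] w 55.0 q [-0.98  0.51  0.23  1.79 -0.16  0.86 -0.21]
units [ 0.386  2.597 -4.877] turn [-0.012  8.807 -0.096]
[375.78111285 227.37858612  12.        ] [609.74761105 297.67283957  12.        ]
```

Emit:
{"method": "apply_moves", "body": {
  "commands": [
    [[0.25,0.2,-0.56,0,1,0],[0.25,0.2,-0.56,0,1,0],[0.25,0.2,-0.56,0,1,0],[0.25,0.2,-0.56,0,1,0],[0.25,0.2,-0.56,0,1,0],[0.25,0.2,-0.56,0,1,0],[0.25,0.2,-0.56,0,1,0],[0.25,0.2,-0.56,0,1,0]]
  ]
}}

```text
clock: 1.43
eef_pos: [502.8, 217.4, 157.7]
tool_rot: [-1.573, 0.007, -0.268]
force: [1.2, 0.2, -1.2]
width: 54.8
```

```bash
python3 go.py 496.5 224 120 -0.3
```

```text
t 1.43 pos [502.8 217.4 157.7] rpy [-1.5734  0.0067 -0.2681] F [ 1.2  0.2 -1.2] w 54.8 q [-0.71  0.61  0.39  1.88 -0.35  0.72 -0.39]
units [-0.189  0.943  0.119] turn [ 0.031  0.366 -0.077]
```

Emit:
{"method": "apply_moves", "body": {
  "commands": [
    [[-0.1,0.35,0.06,0.02,0.2,-0.04],[-0.09,0.35,0.06,0.02,0.17,-0.04],[0,0.25,0,0,0,0],[0,0,0,0,0,0],[0,0,0,0,0,0]]
  ]
}}

```text
clock: 1.85
eef_pos: [498.0, 214.2, 116.1]
tool_rot: [-1.578, -0.001, -0.318]
force: [0.6, 0.2, 0.1]
width: 54.9
```

```bash
python3 go.py 496.5 224 60 -0.3; python3 - <<'E'
from h import *
d=snap('wrist','w0.png')
print(ray(d,(320,200)),d['mtx'][0,0], proj(d,[[496.5,224,43],[496.5,224,13]]))
E
```

```text
t 1.85 pos [498.  214.2 116.1] rpy [-1.5776e+00 -8.0000e-04 -3.1760e-01] F [0.6 0.2 0.1] w 54.9 q [-0.7   0.67  0.37  1.93 -0.39  0.62 -0.4 ]
units [-0.112  1.4    0.231] turn [ 0.078 -0.202  0.008]
(array([519.75439536, 283.5894996 , 257.97030946]), array([-0.0791981 , -0.26872833, -0.96002742])) 287.2722583875944 [[313.04600278 201.44374808]
 [313.54355173 191.7408583 ]]
```

View pics/w0.png

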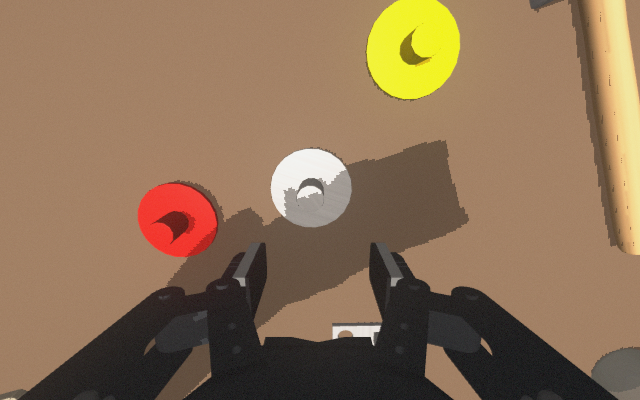

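```bash
python3 - <<'E'
from h import *
d=load('wrist'); im=d['image']; hsv=cv2.cvtColor(im,cv2.COLOR_RGB2HSV)
m=((hsv[...,1]<50)&(hsv[...,2]>70)).astype(np.uint8); m[:, :260]=0;m[:,360:]=0;m[235:]=0;m[:140]=0
c=max(cv2.findContours(m,0,2)[0],key=cv2.contourArea)
e=cv2.fitEllipse(cv2.convexHull(c)); print(e,onz(d,e[0],13))
P=np.array([onz(d,p,13)[:2] for p in cv2.convexHull(c)[:,0]]);A=np.c_[2*P,np.ones(len(P))]
s=np.linalg.lstsq(A,(P**2).sum(1),rcond=None)[0];print(s[:2],np.sqrt(s[2]+s[:2]@s[:2]))
E
```

```text
((310.9035339355469, 187.35867309570312), (79.60400390625, 80.85263061523438), 94.63577270507812) [495.55935379 228.48779868  13.        ]
[495.10347124 227.09487781] 35.67824310891941
```

Emit:
{"method": "apply_moves", "body": {
  "commands": [
    [[-0.08,0,0.15,0.04,-0.2,0],[-0.05,0.2,0.1,0.04,0,0],[0,0.4,0.03,0,0,0],[0,0.4,0.03,0,0,0],[0,0.3,0,0,0,0],[0,0,0,0,0,0],[0,0,0,0,0,0]]
  ]
}}

```text
clock: 2.48
eef_pos: [499.3, 235.7, 64.7]
tool_rot: [-1.56, -0.006, -0.29]
force: [0.5, 0.9, 0.3]
width: 55.1
```

```bash
python3 go.py 495.5 226 19 -0.3
```

```text
t 2.48 pos [499.3 235.7  64.7] rpy [-1.5601 -0.0061 -0.2901] F [0.5 0.9 0.3] w 55.1 q [-0.68  0.75  0.3   1.94 -0.44  0.5  -0.36]
units [-0.03   1.14  -0.272] turn [-0.123  0.113  0.069]
```

Emit:
{"method": "apply_moves", "body": {
  "commands": [
    [[-0.03,0,-0.25,-0.1,0.1,0.05],[0,0,0,0,0,0],[0,0,0,0,0,0],[0,0,0,0,0,0]]
  ]
}}

```text
clock: 2.82
eef_pos: [495.9, 226.4, 66.7]
tool_rot: [-1.567, -0.003, -0.299]
force: [0.1, -0.3, -0.3]
width: 55.1
```

```bash
python3 go.py 495.5 226 19 -0.3
```

```text
t 2.82 pos [495.9 226.4  66.7] rpy [-1.5674 -0.0034 -0.2989] F [ 0.1 -0.3 -0.3] w 55.1 q [-0.68  0.74  0.31  1.95 -0.44  0.5  -0.36]
units [-0.009  1.192 -0.017] turn [-0.039  0.013  0.039]
```

Emit:
{"method": "apply_moves", "body": {
  "commands": [
    [[0,0.3,0,0,0,0],[0,0.3,0,0,0,0],[0,0.3,0,0,0,0],[0,0.15,0,0,0,0],[0,0,0,0,0,0],[0,0,0,0,0,0]]
  ]
}}

```text
clock: 3.32
eef_pos: [497.7, 227.4, 22.7]
tool_rot: [-1.564, -0.007, -0.299]
force: [0.1, 0.3, -0.4]
width: 54.7
```

```bash
python3 go.py 495.5 226 19 -0.3
```

```text
t 3.32 pos [497.7 227.4  22.7] rpy [-1.5641 -0.0067 -0.2989] F [ 0.1  0.3 -0.4] w 54.7 q [-0.64  0.82  0.25  1.97 -0.47  0.41 -0.33]
units [-0.044  0.092 -0.05 ] turn [-0.077  0.012  0.077]
```

Emit:
{"method": "apply_moves", "body": {
  "commands": [
    [[-0.04,0.08,-0.05,-0.08,0,0.08],[0,0,0,0,0,0],[0,0,0,0,0,0]]
  ]
}}

```text
clock: 3.57
eef_pos: [495.9, 225.8, 19.7]
tool_rot: [-1.571, 0.0, -0.299]
force: [-0.9, 0.3, 0.7]
width: 55.1
```

```bash
python3 go.py 495.5 226 19 -0.3; python3 - <<'E'
from h import *
d=snap('wrist','w1.png')
E
```

```text
t 3.57 pos [495.9 225.8  19.7] rpy [-1.5713e+00  2.0000e-04 -2.9910e-01] F [-0.9  0.3  0.7] w 55.1 q [-0.64  0.82  0.25  1.96 -0.47  0.41 -0.33]
units [-0.011  0.017  0.001] turn [ 0.006  0.01  -0.002]
```

View pics/w1.png

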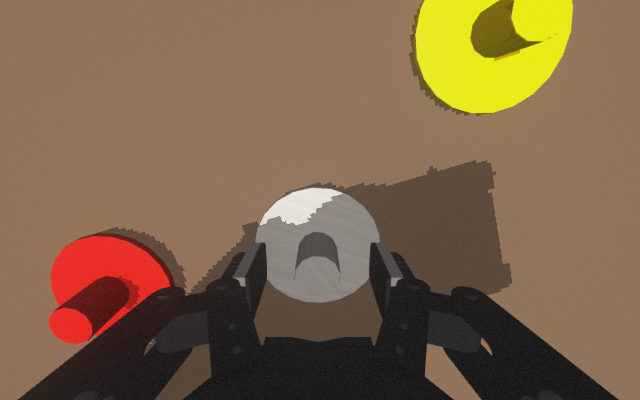

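```bash
python3 - <<'E'
from h import *
d=load('wrist'); print(proj(d,[[495.9,225.8,43],[495.9,225.8,13]]))
im=d['image']; g=cv2.cvtColor(im,cv2.COLOR_RGB2HSV)
m=((g[...,1]<50)&(g[...,2]>70)).astype(np.uint8)
m[:180]=0;m[240:]=0;m[:,:262]=0;m[:,375:]=0
c=max(cv2.findContours(m,0,2)[0],key=cv2.contourArea)[:,0]
c=np.array([p for p in c if p[1]<236 and p[0]>262 and p[0]<373]); 
P=np.array([onz(d,p,13)[:2] for p in c]);A=np.c_[2*P,np.ones(len(P))]
s=np.linalg.lstsq(A,(P**2).sum(1),rcond=None)[0];print(s[:2],np.sqrt(s[2]+s[:2]@s[:2]))
print('top',onz(d,(317,269),43))
E
```

```text
[[319.6058308  277.97598435]
 [319.27345508 249.76827972]]
[495.42928185 228.32480114] 34.70944976007887
top [496.1256509  230.64966465  43.        ]
```

Emit:
{"method": "apply_moves", "body": {
  "commands": [
    [[0,0.02,0.075,0,0,0],[0,0,0,0,0,0],[0,0,0,0,0,0]]
  ]
}}

```text
clock: 3.87
eef_pos: [497.4, 229.3, 19.6]
tool_rot: [-1.57, -0.001, -0.299]
force: [-0.1, 0.1, 0.2]
width: 54.8
```

Emit:
{"method": "apply_moves", "body": {
  "commands": [
    [[0,0,0,0,0,0],[0,0,0,0,0,0],[0,0,0,0,0,0],[0,0,0,0,0,0],[0,0,0,0,0,0],[0,0,0,0,0,0],[0,0,0,0,0,0],[0,0,0,0,0,0]]
  ],
  "claw": 10
}}

```text
clock: 4.53
eef_pos: [497.5, 229.8, 20.2]
tool_rot: [-1.569, -0.001, -0.299]
force: [0.2, -0.5, -0.0]
width: 20.2
```

```bash
python3 go.py 495.5 229 120 -0.3
```

```text
t 4.53 pos [497.5 229.8  20.2] rpy [-1.5694e+00 -1.4000e-03 -2.9850e-01] F [ 0.2 -0.5 -0. ] w 20.2 q [-0.65  0.82  0.25  1.96 -0.47  0.42 -0.33]
units [-0.04  -2.495 -0.03 ] turn [-0.017  0.017  0.016]
```

Emit:
{"method": "apply_moves", "body": {
  "commands": [
    [[0,-0.2,0,0,0,0],[0,-0.4,0,0,0,0],[0,-0.6,0,0,0,0],[0,-0.6,0,0,0,0],[0,-0.6,0,0,0,0],[0,-0.4,0,0,0,0],[0,0,0,0,0,0],[0,0,0,0,0,0]]
  ]
}}

```text
clock: 5.2
eef_pos: [494.4, 228.0, 136.9]
tool_rot: [-1.574, 0.004, -0.3]
force: [-1.0, 0.4, -2.4]
width: 19.9
```

```bash
python3 go.py 508.5 -100 150 -0.3; python3 - <<'E'
from h import *
d=snap('wrist','w2.png')
E
```

```text
t 5.2 pos [494.4 228.  136.9] rpy [-1.5743  0.0043 -0.2999] F [-1.   0.4 -2.4] w 19.9 q [-0.74  0.64  0.39  1.91 -0.38  0.67 -0.42]
units [ 2.757 -0.312 -7.731] turn [ 0.041  0.001 -0.049]
```

View pics/w2.png

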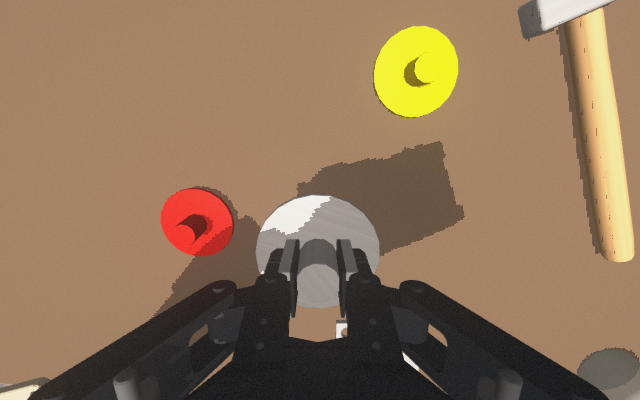

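Emit:
{"method": "apply_moves", "body": {
  "commands": [
    [[0.1,-0.05,-0.3,0.01,0,-0.01],[0.2,-0.05,-0.6,0.01,0,-0.01],[0.25,-0.05,-0.75,0,0,0],[0.25,-0.05,-0.75,0,0,0],[0.25,0,-0.75,0,0,0],[0.25,0,-0.75,0,0,0],[0.25,0,-0.75,0,0,0],[0.25,0,-0.75,0,0,0]]
  ]
}}

```text
clock: 5.92
eef_pos: [492.6, -5.9, 135.9]
tool_rot: [-1.579, 0.018, -0.284]
force: [0.3, -0.9, -2.1]
width: 19.7
```

```bash
python3 go.py 508.5 -244 150 -0.3; python3 - <<'E'
from h import *
# cap offset in tool frame from w2
d=load('wrist'); g=cv2.cvtColor(d['image'],cv2.COLOR_RGB2HSV)
m=((g[...,1]<50)&(g[...,2]>70)).astype(np.uint8); m[310:]=0;m[:180]=0;m[:,:250]=0;m[:,384:]=0
m=cv2.morphologyEx(m,cv2.MORPH_OPEN,np.ones((3,3)))
c=max(cv2.findContours(m,0,2)[0],key=cv2.contourArea)[:,0]
c=np.array([p for p in c if p[1]<245])
tcp=np.array([494.4,228,136.9]);z=tcp[2]-20.2+13
P=np.array([onz(d,p,z)[:2] for p in c])
Q=R.from_euler('z',-.3).as_matrix()[:2,:2]
from scipy.optimize import least_squares
r=least_squares(lambda v:np.hypot(*(P-v).T)-36,tcp[:2],loss='soft_l1')
print(len(c),r.x,'off tool x,z',Q.T@(r.x-tcp[:2]),abs(r.fun).mean())
E
```

```text
t 5.92 pos [492.6  -5.9 135.9] rpy [-1.5792  0.0184 -0.2843] F [ 0.3 -0.9 -2.1] w 19.7 q [-0.28  0.59  0.35  2.03 -0.33  0.6   0.01]
units [ 2.044 -0.343 -5.604] turn [ 0.098  0.18  -0.21 ]
97 [492.38171375 224.79160193] off tool x,z [-0.97999604 -3.66154412] 2.465969318251808
```

Emit:
{"method": "apply_moves", "body": {
  "commands": [
    [[0.27,-0.05,-0.75,0.03,0.06,-0.07],[0.27,-0.05,-0.75,0.03,0.06,-0.07],[0.27,-0.05,-0.75,0.03,0.06,-0.07],[0.27,-0.05,-0.75,0,0,0],[0.27,-0.05,-0.75,0,0,0],[0.2,0,-0.5,0,0,0],[0.1,0,-0.25,0,0,0],[0,0,0,0,0,0]]
  ]
}}

```text
clock: 6.58
eef_pos: [487.5, -224.3, 137.7]
tool_rot: [-1.583, 0.017, -0.321]
force: [-0.5, 0.3, -1.8]
width: 19.7
```

```bash
python3 go.py 508.5 -244 120 -0.3
```

```text
t 6.58 pos [ 487.5 -224.3  137.7] rpy [-1.583   0.0168 -0.321 ] F [-0.5  0.3 -1.8] w 19.7 q [ 0.15  0.63  0.33  1.92 -0.29  0.66  0.34]
units [ 0.662  0.435 -0.297] turn [ 0.137 -0.239 -0.194]
```

Emit:
{"method": "apply_moves", "body": {
  "commands": [
    [[0.3,0.1,-0.14,0.07,-0.12,-0.1],[0.3,0.1,-0.14,0.07,-0.12,-0.1],[0,0,0,0,0,0],[0,0,0,0,0,0],[0,0,0,0,0,0]]
  ]
}}

```text
clock: 7.0
eef_pos: [501.8, -241.4, 124.7]
tool_rot: [-1.567, 0.01, -0.301]
force: [-0.7, -0.3, -2.4]
width: 19.7
```

```bash
python3 go.py 508.5 -244 110 -0.3; python3 - <<'E'
from h import *
d=snap('wrist'); a=snap('scene'); b=snap('side')
f=lambda d,x,y,w,h,W,H: cv2.resize(d['image'][y:y+h,x:x+w],(W,H),interpolation=cv2.INTER_CUBIC)
t=np.zeros((600,800,3),np.uint8)
t[:300,:400]=f(a,195,180,100,75,400,300);t[:300,400:]=f(b,275,195,100,75,400,300)
t[300:,:480]=f(d,0,0,640,400,480,300)
cv2.imwrite('pics/m1.png',t[:,:,::-1])
E
```

```text
t 7.0 pos [ 501.8 -241.4  124.7] rpy [-1.5675  0.0102 -0.3013] F [-0.7 -0.3 -2.4] w 19.7 q [ 0.21  0.66  0.3   1.88 -0.31  0.66  0.39]
units [ 0.183  0.366 -0.014] turn [-0.038 -0.015 -0.117]
```

View pics/m1.png

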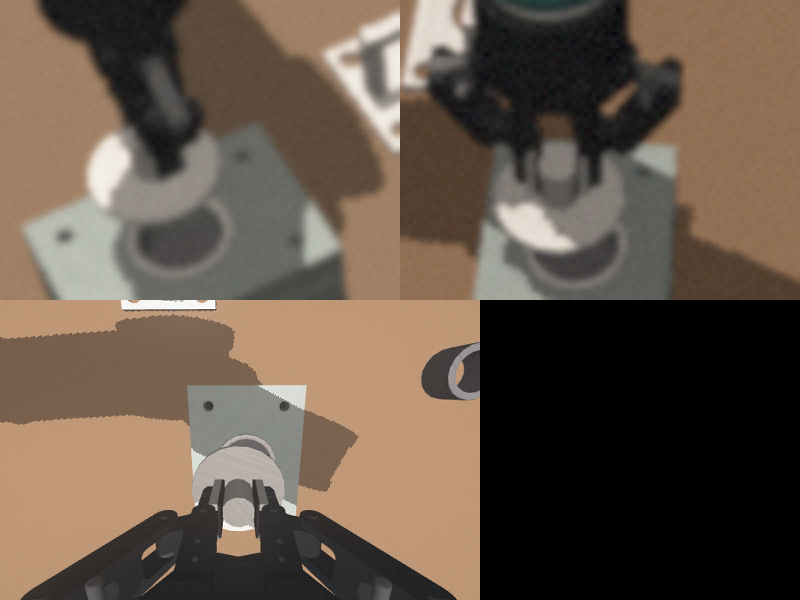

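```bash
cat > off.py <<'E'
from h import *
a,b,w=load('scene'),load('side'),load('wrist')
tcp=np.array([501.8,-241.4,124.7]);rpy=[-1.5675,.0102,-.3013]
Q=R.from_euler('xyz',rpy); th=np.linspace(0,2*np.pi,180)
def ext(d,off):
    # tool-frame: cap axis along -y ; tip->origin +20.2 along y
    P=np.vstack([np.c_[off[0]+36*np.cos(th),0*th+20.2-h,off[1]+36*np.sin(th)] for h in (8,13)])
    p=proj(d,tcp+Q.apply(P)); return p[:,0].min(),p[:,0].max(),p[:,1].min(),p[:,1].max()
f=lambda p,o:(p+.5)/4-.5+o
obs=[(a,0,f(88,195)),(a,1,f(218,195)),(a,3,f(222,180)),(b,0,f(96,275)),(b,1,f(224,275)),(b,3,f(253,195)),(w,0,256),(w,1,380),(w,2,(447-300)/.75)]
J=[];r=[]
for d,i,v in obs:
    e0=ext(d,(0,0))[i];J.append([ext(d,(1,0))[i]-e0,ext(d,(0,1))[i]-e0]);r.append(v-e0)
J=np.array(J);r=np.array(r);print(r.round(2));print(J.round(2).tolist())
for s in (slice(0,6),slice(6,9)): print(np.linalg.lstsq(J[s],r[s],rcond=None)[0])
# bore through wrist: 2 holes (far pair) in w at z=60
for u,v in ((208,406-300),(284,406-300)): print('hole wrist',onz(w,(u/.75,v/.75),60))
c=np.array([508.3,-244.2]);Rz=R.from_euler('z',-.298).as_matrix()[:2,:2]
for l in ((-36,56),(36,56)): print('hole fixed',c+Rz@l)
E
python3 off.py
```

```text
[-1.640e+00 -2.570e+00 -4.700e-01  6.700e-01  1.300e-01  8.600e-01
  1.000e-02 -2.520e+00  1.026e+01]
[[0.17, 0.43], [0.19, 0.41], [0.32, -0.2], [0.45, 0.05], [0.45, 0.03], [0.03, -0.39], [1.76, -0.11], [1.76, 0.11], [-0.0, -1.77]]
[-0.22546303 -3.5165071 ]
[-0.7078767  -5.83002623]
hole wrist [ 489.7336222 -178.7614679   60.       ]
hole wrist [ 558.19248816 -200.04186063   60.        ]
hole fixed [ 490.32877859 -180.09824338]
hole fixed [ 559.15542312 -201.23808735]
```

```bash
cat > ov.py <<'E'
from off import *
t=cv2.resize(w['image'][165:315,225:410],None,fx=4,fy=4,interpolation=cv2.INTER_CUBIC)
for off,col in (((-.5,-1.5),(255,0,255)),((-.5,-5.5),(0,200,0))):
    for h,rr in ((13,36),(8,36),(43,11)):
        P=np.c_[off[0]+rr*np.cos(th),0*th+20.2-h,off[1]+rr*np.sin(th)]
        for p in proj(w,tcp+Q.apply(P)): cv2.circle(t,tuple(int(v) for v in (p-[225,165]+.5)*4),1,col,-1)
cv2.imwrite('pics/ov.png',t[:,:,::-1])
E
python3 ov.py >/dev/null
```

```text
(no output)
```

View pics/ov.png

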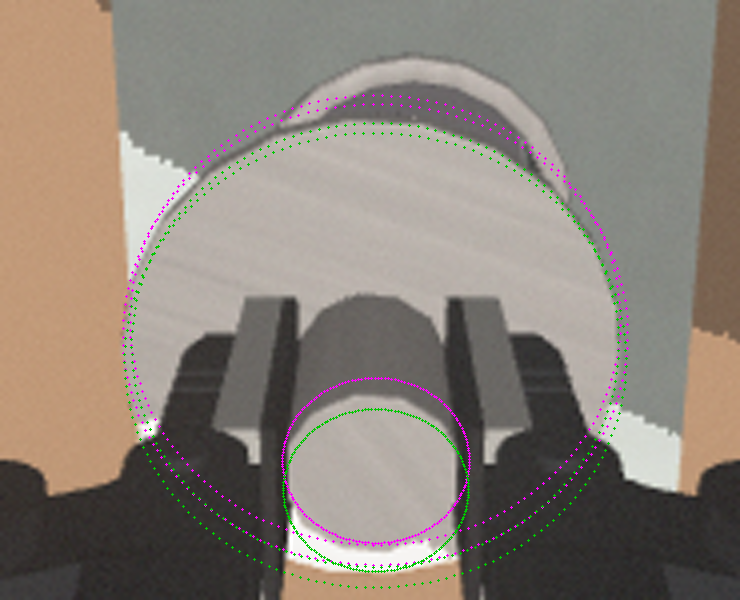

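```bash
cat > off3.py <<'E'
from off import *
def ext(d,off):
    P=np.vstack([np.c_[off[0]+36*np.cos(th),0*th+20.2-h+off[2],off[1]+36*np.sin(th)] for h in (8,13)])
    p=proj(d,tcp+Q.apply(P)); return p[:,0].min(),p[:,0].max(),p[:,1].min(),p[:,1].max()
obs=obs[:6]+[(w,0,257.9),(w,1,379.6),(w,2,194.9),(w,3,305.9)]
J=[];r=[]
for d,i,v in obs:
    e0=ext(d,(0,0,0))[i];J.append([ext(d,o)[i]-e0 for o in ((1,0,0),(0,1,0),(0,0,1))]);r.append(v-e0)
J=np.array(J);r=np.array(r);print('----')
for s in (slice(0,6),slice(6,10)):
    x=np.linalg.lstsq(J[s],r[s],rcond=None)[0];print(x,(J[s]@x-r[s]).round(2))
E
python3 off3.py|sed -n '/----/,$p'
```

```text
----
[ 1.19168844 -4.65356972 -5.11280281] [-0.59  0.58  0.35 -0.52  0.27 -0.26]
[-0.24846805 -6.25674539  6.00502072] [ 0.49 -0.49 -0.51  0.56]
```

Emit:
{"method": "apply_moves", "body": {
  "commands": [
    [[0.16,0.3,0.12,-0.04,0,-0.12],[0,0.3,0,0,0,0],[0,0,0,0,0,0],[0,0,0,0,0,0],[0,0,0,0,0,0]]
  ]
}}

```text
clock: 7.57
eef_pos: [510.7, -235.6, 102.4]
tool_rot: [-1.57, -0.003, -0.297]
force: [0.2, -0.4, -1.8]
width: 20.0
```

```bash
python3 go.py 509.5 -238.7 90 -0.3
```

```text
t 7.57 pos [ 510.7 -235.6  102.4] rpy [-1.5703 -0.0032 -0.2968] F [ 0.2 -0.4 -1.8] w 20.0 q [ 0.2   0.7   0.28  1.89 -0.32  0.6   0.39]
units [-0.008  0.31  -0.083] turn [-0.005  0.037  0.036]
```

Emit:
{"method": "apply_moves", "body": {
  "commands": [
    [[-0.01,0.2,-0.08,0,0.04,0.04],[0,0.14,0,0,0,0],[0,0,0,0,0,0],[0,0,0,0,0,0],[0,0,0,0,0,0]]
  ]
}}

```text
clock: 7.98
eef_pos: [510.0, -239.4, 89.2]
tool_rot: [-1.571, -0.002, -0.301]
force: [-0.6, 0.2, -2.0]
width: 20.3
```

```bash
python3 go.py 509.5 -238.7 87 -0.3; python3 - <<'E'
from h import *
d=snap('wrist'); a=snap('scene'); b=snap('side')
f=lambda d,x,y,w,h,W,H: cv2.resize(d['image'][y:y+h,x:x+w],(W,H),interpolation=cv2.INTER_CUBIC)
t=np.zeros((600,800,3),np.uint8)
t[:270,:400]=f(a,200,190,80,54,400,270);t[:270,400:]=f(b,280,210,80,54,400,270)
t[270:,:560]=f(d,220,90,200,118,560,330)
cv2.imwrite('pics/m2.png',t[:,:,::-1])
E
```

```text
t 7.98 pos [ 510.  -239.4   89.2] rpy [-1.5708 -0.0017 -0.3008] F [-0.6  0.2 -2. ] w 20.3 q [ 0.22  0.72  0.27  1.89 -0.33  0.57  0.4 ]
units [-0.016  0.054  0.013] turn [-0.    -0.009  0.02 ]
```

View pics/m2.png

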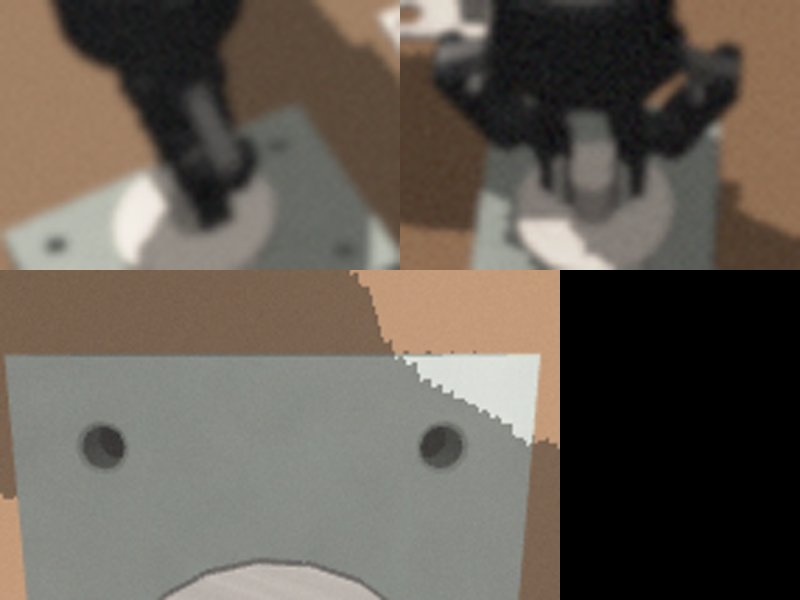

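```bash
python3 - <<'E'
from h import *
w=load('wrist'); g=lambda u,v:(220+(u+.5)/2.8-.5,90+(v-270+.5)/2.8-.5)
h=[onz(w,g(*p),60)[:2] for p in ((103,447),(441,445))]
print(h,np.linalg.norm(h[1]-h[0]));e=(h[1]-h[0])/np.linalg.norm(h[1]-h[0]);yaw=np.arctan2(e[1],e[0]);n=np.array([-e[1],e[0]])
c=(h[0]+h[1])/2-56*n;print('housing',c,yaw)
for z in (78,82,85):
    C=onz(w,(318,258.6),z)[:2]; 
    T=[onz(w,(316.4,193.9),z)[:2]-36*n]
    print(z,'cap',C,'top-based',T, 'err x,y', e@(C-c),n@(C-c),n@(T[0]-c))
# fixed cams: flange extents
th=np.linspace(0,2*np.pi,180);tcp=np.array([510,-239.4,89.2])
for nme,d,o,obs in (('scene',load('scene'),(200,190),(113,274)),('side',load('side'),(280,210),(119,273))):
    P=np.vstack([np.c_[508.3+36*np.cos(th),-244.2+36*np.sin(th),0*th+k] for k in (77.,82.)])
    p=proj(d,P);print(nme,p[:,0].min(),p[:,0].max(),p[:,1].max(),[(v+.5)/5-.5+o[0] for v in obs])
E
```

```text
[array([ 489.983139 , -178.6850159]), array([ 558.36654202, -199.53353449])] 71.49091227179267
housing [ 507.84385515 -242.67511242] -0.2959249695959018
78 cap [ 506.96042731 -246.70408211] top-based [array([ 507.33921266, -243.1494946 ])] err x,y 0.32991952075629083 -4.111471099934511 -0.6009283606963256
82 cap [ 507.565235   -244.71914603] top-based [array([ 507.66068856, -242.15411779])] err x,y 0.32958145521580007 -2.0364377416642068 0.4449325409799112
85 cap [ 508.01884077 -243.23044398] top-based [array([ 507.90179548, -241.40758518])] err x,y 0.3293279060604559 -0.48016272296150825 1.2293282172370994
scene 222.13825946773738 254.7414543793928 247.63016160358862 [222.2, 254.4]
side 302.09264401728336 333.71762485730625 266.0634325661251 [303.4, 334.2]
```

Emit:
{"method": "apply_moves", "body": {
  "commands": [
    [[-0.015,0.08,0.01,0,0,0.02],[0,0.07,0,0,0,0],[0,0,0,0,0,0],[0,0,0,0,0,0]]
  ]
}}

```text
clock: 8.47
eef_pos: [510.0, -238.7, 83.1]
tool_rot: [-1.571, -0.001, -0.3]
force: [0.4, -0.6, -2.6]
width: 20.2
```

```bash
python3 go.py 509.5 -239.2 76 -0.3
```

```text
t 8.47 pos [ 510.  -238.7   83.1] rpy [-1.5707e+00 -1.0000e-03 -3.0050e-01] F [ 0.4 -0.6 -2.6] w 20.2 q [ 0.22  0.73  0.27  1.89 -0.34  0.56  0.41]
units [-0.008  0.178 -0.015] turn [-0.001 -0.005  0.012]
```

Emit:
{"method": "apply_moves", "body": {
  "commands": [
    [[-0.005,0.07,-0.01,0,0,0.01],[0,0.05,0,0,0,0],[0,0,0,0,0,0],[0,0,0,0,0,0]]
  ]
}}

```text
clock: 8.8
eef_pos: [509.6, -239.1, 77.7]
tool_rot: [-1.571, 0.0, -0.3]
force: [0.6, -1.1, -2.0]
width: 20.2
```

```bash
python3 go.py 509.5 -239.2 76 -0.3
```

```text
t 8.8 pos [ 509.6 -239.1   77.7] rpy [-1.5708e+00  1.0000e-04 -3.0050e-01] F [ 0.6 -1.1 -2. ] w 20.2 q [ 0.22  0.74  0.26  1.9  -0.34  0.55  0.41]
units [-0.002  0.042 -0.003] turn [-0.    -0.005 -0.001]
```

Inside the bore with no resistance. Next I make small steps until it touches.

Emit:
{"method": "apply_moves", "body": {
  "commands": [
    [[0,0.03,0,0,0,0],[0,0,0,0,0,0],[0,0,0,0,0,0],[0,0,0,0,0,0]]
  ]
}}

```text
clock: 9.13
eef_pos: [509.7, -239.2, 76.4]
tool_rot: [-1.571, -0.0, -0.301]
force: [0.3, -0.5, -1.6]
width: 20.0
```

Emit:
{"method": "apply_moves", "body": {
  "commands": [
    [[0,0.03,0,0,0,0],[0,0,0,0,0,0],[0,0,0,0,0,0],[0,0,0,0,0,0]]
  ]
}}

```text
clock: 9.47
eef_pos: [510.1, -239.4, 76.9]
tool_rot: [-1.57, -0.002, -0.301]
force: [-0.9, -0.1, -1.1]
width: 19.9
```

Emit:
{"method": "apply_moves", "body": {
  "commands": [
    [[0,0.04,0,0,0,0],[0,0,0,0,0,0],[0,0,0,0,0,0],[0,0,0,0,0,0]]
  ]
}}

```text
clock: 9.8
eef_pos: [510.4, -239.6, 76.2]
tool_rot: [-1.57, -0.003, -0.301]
force: [0.5, -0.3, -2.3]
width: 20.0
```

```bash
python3 go.py 509.5 -239.2 76 -0.3
```

```text
t 9.8 pos [ 510.4 -239.6   76.2] rpy [-1.5703 -0.0027 -0.3008] F [ 0.5 -0.3 -2.3] w 20.0 q [ 0.22  0.74  0.26  1.9  -0.34  0.55  0.41]
units [-0.025  0.005  0.004] turn [-0.006 -0.009  0.031]
```

Emit:
{"method": "apply_moves", "body": {
  "commands": [
    [[-0.01,0.05,0,0,0,0.03],[0,0,0,0,0,0],[0,0,0,0,0,0],[0,0,0,0,0,0]]
  ]
}}

```text
clock: 10.13
eef_pos: [510.9, -239.9, 76.7]
tool_rot: [-1.57, -0.002, -0.301]
force: [0.6, 0.1, -2.4]
width: 19.7
```

Emit:
{"method": "apply_moves", "body": {
  "commands": [
    [[0,0.04,0,0,0,0],[0,0,0,0,0,0],[0,0,0,0,0,0],[0,0,0,0,0,0]]
  ]
}}

```text
clock: 10.47
eef_pos: [511.1, -240.0, 76.2]
tool_rot: [-1.569, -0.003, -0.301]
force: [-0.8, 0.5, 3.6]
width: 19.8
```

Contact force is rising at the expected TCP height of about 76 mm, so I release.

Emit:
{"method": "apply_moves", "body": {
  "commands": [
    [[0,0,0,0,0,0],[0,0,0,0,0,0],[0,0,0,0,0,0],[0,0,0,0,0,0],[0,0,0,0,0,0],[0,0,0,0,0,0]]
  ],
  "claw": 55
}}

```text
clock: 10.97
eef_pos: [511.1, -240.1, 75.1]
tool_rot: [-1.57, -0.002, -0.301]
force: [-0.4, 0.6, 0.4]
width: 54.9
```

Emit:
{"method": "apply_moves", "body": {
  "commands": [
    [[0,-0.2,0,0,0,0],[0,-0.4,0,0,0,0],[0,-0.5,0,0,0,0],[0,-0.5,0,0,0,0],[0,-0.4,0,0,0,0],[0,0,0,0,0,0],[0,0,0,0,0,0]]
  ]
}}

```text
clock: 11.55
eef_pos: [510.2, -240.1, 160.3]
tool_rot: [-1.569, -0.001, -0.301]
force: [-0.3, 0.4, -0.2]
width: 55.1
```

```bash
python3 go.py 509.5 -239.2 160 -0.3;  python3 - <<'E'
from h import *
d=snap('wrist'); a=snap('scene'); b=snap('side')
f=lambda d,x,y,w,h,W,H: cv2.resize(d['image'][y:y+h,x:x+w],(W,H),interpolation=cv2.INTER_CUBIC)
t=np.zeros((600,800,3),np.uint8)
t[:270,:400]=f(a,200,200,80,54,400,270);t[:270,400:]=f(b,280,225,80,54,400,270)
t[270:,:528]=f(d,0,0,640,400,528,330)
P=[508.3,-244.2,99]
print([proj(q,[P,[508.3,-244.2,69]]).round(1).tolist() for q in (a,b,d)])
cv2.imwrite('pics/m3.png',t[:,:,::-1])
E
```

```text
t 11.55 pos [ 510.2 -240.1  160.3] rpy [-1.5695e+00 -7.0000e-04 -3.0150e-01] F [-0.3  0.4 -0.2] w 55.1 q [ 0.18  0.62  0.33  1.84 -0.29  0.73  0.36]
units [-0.023  0.008  0.016] turn [-0.015 -0.017  0.008]
[[[237.2, 228.5], [239.2, 236.6]], [[317.7, 247.0], [318.1, 254.3]], [[318.0, 223.5], [318.0, 211.2]]]
```

View pics/m3.png

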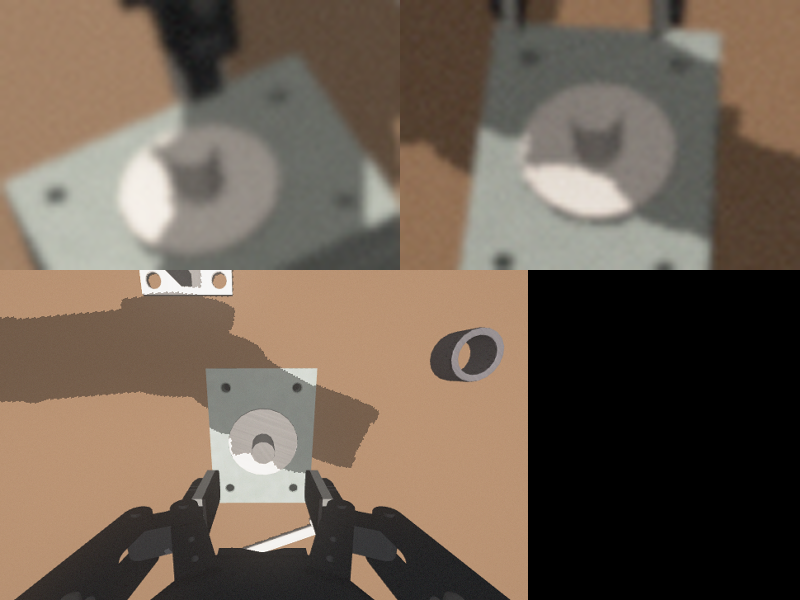

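```bash
cat > hol.py <<'E'
from h import *
def holes(d,guess,z,L,r=14,thr=None,bright=False):
    g=cv2.cvtColor(d['image'],cv2.COLOR_RGB2GRAY).astype(float);out=[]
    for u,v in guess:
        u,v=int(round(u)),int(round(v));p=g[v-r:v+r+1,u-r:u+r+1]
        t=(np.percentile(p,90)+p[r-1:r+2,r-1:r+2].mean())/2
        k,l,st,ce=cv2.connectedComponentsWithStats((p<t).astype(np.uint8));i=l[r,r]
        out.append((u-r+ce[i][0],v-r+ce[i][1]))
    return np.array(out)
def fit(A,B):
    A=np.array(A,float);B=np.array(B)[:,:2];ca,cb=A.mean(0),B.mean(0)
    X=(A-ca)@[1,1j];Y=(B-cb)@[1,1j];q=X.conj()@Y;y=np.angle(q)
    return cb-R.from_euler('z',y).as_matrix()[:2,:2]@ca,y,abs(q)/(abs(X)**2).sum(),abs(Y-X*np.exp(1j*y)).round(1)
L4=[(-36,56),(36,56),(36,-56),(-36,-56)]
E
python3 - <<'E'
from hol import *
d=load('wrist');s=640/528
G=[(226*s,117*s),(297*s,117*s),(293*s,217*s),(230*s,218*s)]
h=holes(d,G,60,None,r=8);print(h)
print(fit(L4,[onz(d,p,60) for p in h]))
g=cv2.cvtColor(d['image'],cv2.COLOR_RGB2GRAY)
print('flange',onz(d,(320,207),69),'stud top',onz(d,(264*s,182*s),99))
E
python3 go.py 496 -5.4 160 -0.3
```

```text
[[273.28421053 142.24210526]
 [359.6344086  142.1827957 ]
 [354.84285714 263.4       ]
 [278.47142857 263.5       ]]
(array([ 507.55967782, -242.50813419]), np.float64(-0.3015837076120613), np.float64(0.9968468361533883), array([0.2, 0.2, 0.2, 0.2]))
flange [ 511.08987786 -241.11302279   69.        ] stud top [ 510.42101257 -242.41413902   99.        ]
t 11.7 pos [ 509.6 -239.8  158.9] rpy [-1.5693  0.0017 -0.3016] F [ 0.2 -0.1 -0.2] w 55.1 q [ 0.18  0.62  0.33  1.84 -0.29  0.73  0.36]
units [-2.064 -0.014  5.495] turn [-0.018 -0.018 -0.019]
```

Emit:
{"method": "apply_moves", "body": {
  "commands": [
    [[-0.15,0,0.4,0,0,0],[-0.27,0,0.7,0,0,0],[-0.28,0,0.75,0,0,0],[-0.28,0,0.75,0,0,0],[-0.28,0,0.75,0,0,0],[-0.28,0,0.75,0,0,0],[-0.25,0,0.6,0,0,0],[-0.1,0,0.2,0,0,0]]
  ]
}}

```text
clock: 12.37
eef_pos: [490.7, -26.9, 150.9]
tool_rot: [-1.576, 0.014, -0.313]
force: [-0.5, 0.3, -0.9]
width: 55.0
```

Emit:
{"method": "apply_moves", "body": {
  "commands": [
    [[0,0,0,0,0,0],[0,0,0,0,0,0],[0,0,0,0,0,0]]
  ]
}}

```text
clock: 12.62
eef_pos: [489.3, -25.8, 149.2]
tool_rot: [-1.578, 0.017, -0.308]
force: [0.1, -0.6, 0.3]
width: 55.2
```

```bash
python3 go.py 496 -5.4 130 -0.3; python3 - <<'E'
from h import *
a,b=load('scene'),load('side');th=np.linspace(0,6.28,180)
for n,d in (('scene',a),('side',b)):
    p=proj(d,np.vstack([np.c_[511.3+36*np.cos(th),-243.5+36*np.sin(th),0*th+k] for k in (64.,69.)]));print(n,p.min(0),p.max(0))
print('obs scene 223.7 255.7 bottom 250.3; side 304.3 334.9 bottom 268.9')
w=snap('wrist','w3.png'); print(proj(w,[[496,-5.4,62],[496,-5.4,5]]))
E
```

```text
t 12.62 pos [489.3 -25.8 149.2] rpy [-1.5782  0.0172 -0.3081] F [ 0.1 -0.6  0.3] w 55.2 q [-0.25  0.56  0.35  2.03 -0.32  0.62  0.01]
units [0.013 0.475 0.539] turn [ 0.084 -0.092 -0.197]
scene [224.28160503 224.65445133] [256.56606044 251.58250229]
side [303.65927647 240.83323818] [334.91832557 268.54931033]
obs scene 223.7 255.7 bottom 250.3; side 304.3 334.9 bottom 268.9
[[320.78673936 181.69558856]
 [321.16774187 169.24018444]]
```

```bash
cat > ph.py <<'E'
from hol import *
def plate(w,c,yaw,z=5):
    Rz=R.from_euler('z',yaw).as_matrix()[:2,:2]
    G=proj(w,[[*(c+Rz@l),z] for l in L4]); S=cv2.cvtColor(w['image'],cv2.COLOR_RGB2HSV)[...,1]
    A=[];B=[];X=[]
    for l,(u,v) in zip(L4,G):
        u,v=int(u),int(v);r=20
        if not(r<u<639-r and r<v<399-r): continue
        p=S[v-r:v+r+1,u-r:u+r+1];m=(p>55).astype(np.uint8)
        k,lab,st,ce=cv2.connectedComponentsWithStats(m)
        I=[i for i in range(1,k) if st[i,4]>30 and st[i,0]>0 and st[i,1]>0 and st[i,0]+st[i,2]<2*r+1 and st[i,1]+st[i,3]<2*r+1]
        if I:
            i=max(I,key=lambda i:st[i,4]);A.append(l);B.append(onz(w,ce[i]+[u-r,v-r],z));X.append((ce[i]+[u-r,v-r]).round(1).tolist()+st[i,2:].tolist())
    print(X); return fit(A,B)
E
python3 - <<'E'
from ph import *
print(plate(load('wrist'),np.array([496,-5.4]),-.3,3.5))
E
```

```text
[[282.3, 110.6, 16, 17, 208], [357.5, 110.1, 16, 17, 215], [354.1, 220.3, 15, 13, 141], [286.6, 220.3, 14, 12, 135]]
(array([495.099941  ,  -4.47041596]), np.float64(-0.3020398569404517), np.float64(0.9967580183229396), array([0.2, 0.3, 0.2, 0.2]))
```

Emit:
{"method": "apply_moves", "body": {
  "commands": [
    [[0,0.3,0.3,0.04,-0.05,-0.1],[0,0.4,0.2,0.04,-0.04,-0.1],[0,0.4,0,0,0,0],[0,0.3,0,0,0,0],[0,0,0,0,0,0],[0,0,0,0,0,0],[0,0,0,0,0,0]]
  ]
}}

```text
clock: 13.25
eef_pos: [498.7, -20.8, 92.5]
tool_rot: [-1.575, -0.009, -0.321]
force: [0.6, 0.1, 0.4]
width: 55.1
```

```bash
python3 go.py 495.5 -5 37 -0.301
```

```text
t 13.25 pos [498.7 -20.8  92.5] rpy [-1.5753 -0.0092 -0.3209] F [0.6 0.1 0.4] w 55.1 q [-0.21  0.65  0.29  2.07 -0.38  0.46  0.04]
units [-0.214  1.385  0.355] turn [ 0.053 -0.228  0.105]
```

Emit:
{"method": "apply_moves", "body": {
  "commands": [
    [[-0.1,0,0.18,0.05,-0.2,0.1],[-0.1,0,0.16,0,0,0],[0,0.2,0,0,0,0],[0,0,0,0,0,0],[0,0,0,0,0,0],[0,0,0,0,0,0]]
  ]
}}

```text
clock: 13.75
eef_pos: [497.0, -4.8, 86.4]
tool_rot: [-1.569, -0.005, -0.303]
force: [0.9, 0.7, -0.2]
width: 54.9
```

```bash
python3 go.py 495.5 -5 37 -0.301
```

```text
t 13.75 pos [497.   -4.8  86.4] rpy [-1.5692 -0.0045 -0.3029] F [ 0.9  0.7 -0.2] w 54.9 q [-0.23  0.66  0.27  2.07 -0.39  0.45  0.04]
units [-0.039  1.234 -0.018] turn [-0.019 -0.022  0.052]
```

Emit:
{"method": "apply_moves", "body": {
  "commands": [
    [[-0.03,0.25,-0.02,-0.02,-0.02,0.05],[0,0.3,0,0,0,0],[0,0.3,0,0,0,0],[0,0.25,0,0,0,0],[0,0,0,0,0,0],[0,0,0,0,0,0],[0,0,0,0,0,0]]
  ]
}}

```text
clock: 14.33
eef_pos: [495.6, -5.7, 38.6]
tool_rot: [-1.572, 0.0, -0.301]
force: [0.3, -0.2, -0.7]
width: 54.8
```

```bash
python3 go.py 495.5 -5 37 -0.301; python3 - <<'E'
from ph import *
print(plate(snap('wrist'),np.array([495,-4.5]),-.3,3.5))
E
```

```text
t 14.33 pos [495.6  -5.7  38.6] rpy [-1.5717e+00  2.0000e-04 -3.0070e-01] F [ 0.3 -0.2 -0.7] w 54.8 q [-0.18  0.75  0.21  2.09 -0.43  0.34  0.07]
units [-0.006  0.04   0.016] turn [ 0.01   0.004 -0.002]
[[259.3, 143.5, 25, 26, 497], [376.6, 143.7, 25, 26, 499], [367.1, 301.2, 21, 16, 239], [268.6, 301.3, 20, 16, 238]]
(array([495.21873602,  -4.11779983]), np.float64(-0.3019132891375212), np.float64(0.9895674449243246), array([0.6, 0.6, 0.9, 0.8]))
```

Emit:
{"method": "apply_moves", "body": {
  "commands": [
    [[0,0.03,0.01,0,0,0],[0,0,0,0,0,0],[0,0,0,0,0,0],[0,0,0,0,0,0],[0,0,0,0,0,0],[0,0,0,0,0,0],[0,0,0,0,0,0],[0,0,0,0,0,0]]
  ],
  "claw": 0
}}

```text
clock: 15.05
eef_pos: [496.4, -5.1, 38.9]
tool_rot: [-1.571, -0.002, -0.3]
force: [0.1, -0.3, -1.6]
width: 10.9
```

Emit:
{"method": "apply_moves", "body": {
  "commands": [
    [[0,0,0,0,0,0],[0,0,0,0,0,0],[0,0,0,0,0,0],[0,0,0,0,0,0]]
  ]
}}

```text
clock: 15.38
eef_pos: [496.4, -5.1, 38.9]
tool_rot: [-1.571, -0.002, -0.3]
force: [0.0, 0.2, -0.9]
width: 10.4
```

```bash
python3 go.py 495.5 -5 170 -0.301; python3 - <<'E'
from ph import *
print(plate(snap('wrist'),np.array([495,-4.5]),-.3,2))
E
```

```text
t 15.38 pos [496.4  -5.1  38.9] rpy [-1.5711 -0.0022 -0.3003] F [ 0.   0.2 -0.9] w 10.4 q [-0.18  0.75  0.21  2.09 -0.43  0.34  0.07]
units [-0.016 -3.277 -0.004] turn [0.003 0.007 0.026]
[[258.8, 144.7, 25, 26, 494], [375.7, 144.8, 25, 26, 490]]
(array([495.40225038,  -4.71654605]), np.float64(-0.3020087399785726), np.float64(0.9972424069180683), array([0.1, 0.1]))
```

Emit:
{"method": "apply_moves", "body": {
  "commands": [
    [[0,-0.15,0,0,0,0],[0,-0.3,0,0,0,0],[0,-0.5,0,0,0,0],[0,-0.6,0,0,0,0],[0,-0.6,0,0,0,0],[0,-0.6,0,0,0,0],[0,-0.5,0,0,0,0],[0,0,0,0,0,0]]
  ]
}}

```text
clock: 16.1
eef_pos: [491.2, -4.9, 172.5]
tool_rot: [-1.575, 0.01, -0.301]
force: [0.3, 0.7, -5.2]
width: 10.3
```

```bash
python3 go.py 508.3 -244 170 -0.3; python3 - <<'E'
from hol import *
w=snap('wrist')
S=cv2.cvtColor(w['image'],cv2.COLOR_RGB2HSV)[...,1]
for u,v in ((259,145),(376,145)):
    print(S[v,u-30:u+31:6])
E
```

```text
t 16.1 pos [491.2  -4.9 172.5] rpy [-1.5746  0.0099 -0.3011] F [ 0.3  0.7 -5.2] w 10.3 q [-0.31  0.52  0.38  2.01 -0.3   0.67 -0.03]
units [ 2.18   0.062 -5.581] turn [ 0.043 -0.012 -0.113]
[76 12  1 62 73 68 65 68  2  2  3]
[20  4  4 60 77 78 80 64  5 22 89]
```

Emit:
{"method": "apply_moves", "body": {
  "commands": [
    [[0.12,0,-0.3,0.02,0,-0.05],[0.22,-0.03,-0.55,0.02,0,-0.05],[0.28,-0.03,-0.7,0,0,-0.02],[0.28,-0.03,-0.7,0,0,-0.02],[0.28,-0.03,-0.7,0,0,-0.02],[0.28,-0.03,-0.7,0,0,0],[0.28,0,-0.6,0,0,0],[0.2,0,-0.5,0,0,0]]
  ]
}}

```text
clock: 16.82
eef_pos: [501.1, -204.4, 162.3]
tool_rot: [-1.567, 0.023, -0.283]
force: [0.1, 0.6, -4.7]
width: 10.8
```

```bash
python3 go.py 508.3 -244 170 -0.3
```

```text
t 16.82 pos [ 501.1 -204.4  162.3] rpy [-1.567   0.0234 -0.2833] F [ 0.1  0.6 -4.7] w 10.8 q [ 0.11  0.6   0.35  1.88 -0.29  0.74  0.34]
units [ 0.444 -0.207 -0.899] turn [-0.041  0.191 -0.268]
```

Emit:
{"method": "apply_moves", "body": {
  "commands": [
    [[0.12,-0.1,-0.25,-0.02,0.1,-0.13],[0.12,-0.05,-0.25,-0.02,0.09,-0.13],[0.1,0,-0.2,0,0,0],[0,0,0,0,0,0],[0,0,0,0,0,0],[0,0,0,0,0,0]]
  ]
}}

```text
clock: 17.32
eef_pos: [501.8, -238.3, 162.2]
tool_rot: [-1.571, 0.01, -0.307]
force: [1.1, 0.2, -5.1]
width: 10.7
```

```bash
python3 go.py 508.3 -244 150 -0.3
```

```text
t 17.32 pos [ 501.8 -238.3  162.2] rpy [-1.5709  0.0096 -0.3073] F [ 1.1  0.2 -5.1] w 10.7 q [ 0.17  0.61  0.35  1.85 -0.29  0.74  0.37]
units [ 0.201  0.303 -0.086] turn [ 0.001 -0.083 -0.11 ]
```

Emit:
{"method": "apply_moves", "body": {
  "commands": [
    [[0.19,0,-0.07,0,-0.08,-0.11],[0,0.2,0,0,0,0],[0,0.2,0,0,0,0],[0,0.2,0,0,0,0],[0,0,0,0,0,0],[0,0,0,0,0,0],[0,0,0,0,0,0]]
  ]
}}

```text
clock: 17.9
eef_pos: [509.6, -237.4, 134.5]
tool_rot: [-1.567, 0.002, -0.292]
force: [-0.2, -0.4, -5.0]
width: 10.7
```

```bash
python3 go.py 508.6 -243.4 119.5 -0.3
```

```text
t 17.9 pos [ 509.6 -237.4  134.5] rpy [-1.567   0.002  -0.2917] F [-0.2 -0.4 -5. ] w 10.7 q [ 0.18  0.65  0.32  1.86 -0.32  0.68  0.4 ]
units [ 0.02   0.373 -0.153] turn [-0.043  0.096 -0.023]
```

Emit:
{"method": "apply_moves", "body": {
  "commands": [
    [[0.02,0,-0.14,-0.04,0.09,-0.02],[0,0,0,0,0,0],[0,0,0,0,0,0],[0,0,0,0,0,0]]
  ]
}}

```text
clock: 18.23
eef_pos: [508.8, -244.2, 134.9]
tool_rot: [-1.572, -0.001, -0.301]
force: [-0.9, -0.3, -4.4]
width: 10.3
```

```bash
python3 go.py 508.6 -243.4 119.5 -0.3
```

```text
t 18.23 pos [ 508.8 -244.2  134.9] rpy [-1.5715e+00 -8.0000e-04 -3.0100e-01] F [-0.9 -0.3 -4.4] w 10.3 q [ 0.19  0.66  0.33  1.86 -0.32  0.68  0.4 ]
units [-0.01   0.385  0.019] turn [ 0.008 -0.012  0.009]
```

Emit:
{"method": "apply_moves", "body": {
  "commands": [
    [[-0.01,0.15,0.02,0,0,0],[0,0.15,0,0,0,0],[0,0.05,0,0,0,0],[0,0,0,0,0,0],[0,0,0,0,0,0],[0,0,0,0,0,0]]
  ]
}}

```text
clock: 18.73
eef_pos: [508.7, -243.2, 119.4]
tool_rot: [-1.571, -0.001, -0.301]
force: [0.3, -0.1, -4.0]
width: 11.0
```

```bash
python3 go.py 508.6 -243.4 119 -0.3
```

```text
t 18.73 pos [ 508.7 -243.2  119.4] rpy [-1.5712e+00 -1.0000e-03 -3.0100e-01] F [ 0.3 -0.1 -4. ] w 11.0 q [ 0.2   0.68  0.31  1.87 -0.33  0.64  0.41]
units [-0.001  0.011 -0.007] turn [ 0.005 -0.012  0.011]
```

```bash
python3 - <<'E'
from hol import *
d=snap('wrist'); a=snap('scene'); b=snap('side')
c=np.array([508.3,-244.2]);Rz=R.from_euler('z',-.3).as_matrix()[:2,:2]
for n,q in (('a',a),('b',b),('w',d)): print(n,[proj(q,[[*(c+Rz@l),z] for l in L4]).round(1).tolist() for z in (60,85)])
f=lambda d,x,y,w,h,W,H: cv2.resize(d['image'][y:y+h,x:x+w],(W,H),interpolation=cv2.INTER_CUBIC)
t=np.zeros((600,800,3),np.uint8)
t[:300,:400]=f(a,195,190,100,75,400,300);t[:300,400:]=f(b,275,200,100,75,400,300)
t[300:,:]=f(d,220,80,200,75,800,300)
cv2.imwrite('pics/m4.png',t[:,:,::-1])
E
```

```text
a [[[255.3, 218.6], [268.9, 239.5], [223.0, 261.2], [210.9, 238.5]], [[254.0, 211.8], [267.8, 232.8], [220.9, 254.7], [208.6, 231.9]]]
b [[[305.3, 235.9], [335.1, 237.3], [332.2, 278.7], [300.0, 276.9]], [[304.8, 229.7], [335.1, 231.2], [332.1, 273.0], [299.3, 271.2]]]
w [[[266.5, 143.7], [370.8, 143.5], [363.7, 285.8], [273.8, 286.0]], [[259.5, 147.2], [378.1, 147.0], [369.1, 305.3], [268.7, 305.5]]]
```

View pics/m4.png

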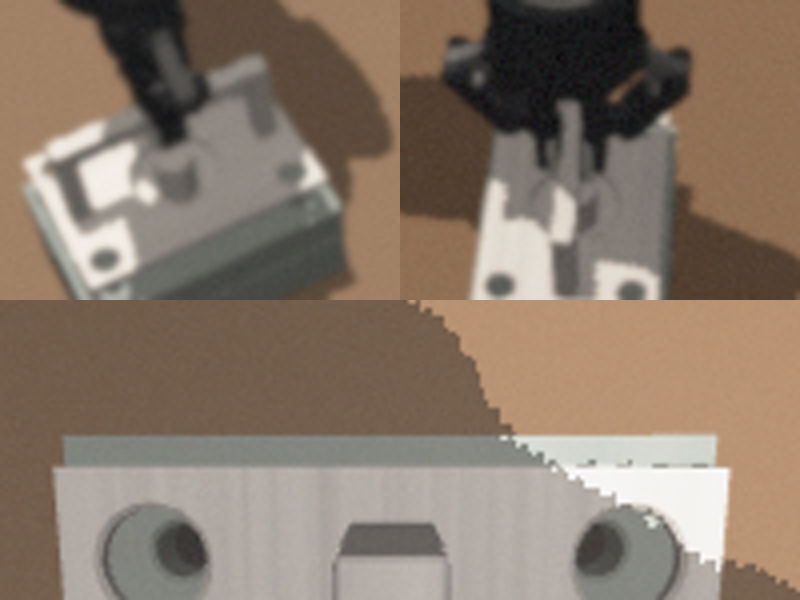

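```bash
python3 go.py 508.6 -243.4 119 -0.3; python3 -c "
from h import *
print(finish_job())"; python3 go.py 508.6 -243.4 119 -0.3
```

```text
t 18.88 pos [ 508.9 -243.3  119.7] rpy [-1.5713 -0.0016 -0.3011] F [ 0.2 -0.5 -5.2] w 11.1 q [ 0.2   0.68  0.31  1.87 -0.33  0.64  0.41]
units [-0.007  0.019 -0.005] turn [ 0.006 -0.012  0.019]
the job is handed in; nothing more can be done
None
the job is handed in; nothing more can be done
```

I set the grey cap in the housing bore and let go of it. I then lifted the plate by its bow handle and handed the job in at about 19 s, still holding it over the housing.

- **Cap:** it entered the bore without resistance and touched at the expected seated height (TCP about 76 mm, so its origin is about 56 mm up). The flange outline in both fixed cameras matched a level, seated cap to within about 1.3 px (2–3 mm). It sits about 3 mm off-centre, which is all of the play the bore allows.
- **Plate:** it is level to about 0.1°, with its underside about 80–81 mm above the bench, 2 cm over the housing top. The wrist force showed only the plate's weight (about 5 N).
- **Bolt holes:** in both fixed cameras, the plate holes I could see sit within about 1 mm of the threaded holes. The wrist camera disagreed slightly, suggesting the plate is about 1.2 mm off along the housing's length. I left it there because 1.2 mm is within the 2 mm camera calibration.
- **Other disagreements:** the cameras differed by a few millimetres on where the cap sat in the fingers. The wrist camera's depth reads about 2 mm off.
- **Bystanders:** I made no moves towards the hammer, jar, coupling or wrench, but I did not re-measure them at the end.

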